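# Pack the gap on the optical rail

## Robot

A 7-joint arm with a two-finger parallel gripper is mounted at the origin on the work surface. World frame = base frame: x ahead of the robot, y to its left, z up, the work surface at z = 0. Lengths are in m, angles in rad, forces in N, time in s.
With the tool pointing down it reaches from about 0.425 to 1.025 m from the base axis. Payload 3.6 kg.
Tool frame: the origin (TCP) lies between the finger pads; the fingertips stand 11 mm ahead of it and the grasp point (between the pads) lies 8 mm behind it (ctrl.tcp_to_tips is the distance from the TCP to the fingertips, in m); x points along the fingers, z is the direction in which the jaws open and shut, and the axes are right-handed (so a half turn about x gives the same grasp; the last joint's range is limited). The gripper opens to 85 mm and grips with 20 to 120 N. Pads are 22 mm wide; open, the fingers measure 114 mm over their backs; the gripper's body (76 mm by 85 mm) begins 54 mm behind the grasp point. The pads swing forward as they close: fully open they stand 13 mm farther back than shut.
Start: joints at [-1.296, 0.591, 0.048, 1.609, -0.033, 0.943, -0.034], TCP at [0.261, 0.676, 0.242] pointing down, gripper open.
Joint ranges: [-2.69, 2.69], [-0.47, 2.24], [-1.27, 1.36], [0.19, 2.51], [-1.53, 4.68], [0.08, 2.07], [-3.09, 3.09]. Speed limits (rad/s): [2.57, 2.57, 3.14, 3.14, 3.14, 3.14, 3.14].

## Interface

Orientations are given as a unit quaternion [w, x, y, z].
In Python, from workcell import ctrl, set_gripper, ik, sensors, viewer, close_job gives the robot as it stands. Calls block until the motion is done:
- ctrl.reach(position, orientation): joint-space move of the TCP to a pose.
- ctrl.servo_line(position, ori=None, rate=0.15, guard=None): straight line of the TCP; ori=None keeps the orientation; rate is the mean speed in m/s. With guard (N) it stops when the force on the tool has changed by that much, and returns True; else False.
- ctrl.set_joints(angles): joint-space move.
- set_gripper(opening, f_grip=None): finger opening in m; f_grip is the grip in N (None keeps the last); returns when the fingers have stopped.
- ctrl.sleep(seconds).
- ik(position, orientation): joint angles nearest the present ones, or None.
- sensors.get_state(): the state.
- viewer.camera(name): name is "side" or "top" or "wrist"; returns the picture (480x640x3 uint8, blue, green, red); there is no depth.
- viewer.camera_model(name): a dict with "fx", "fy", "cx", "cy" (pixels), "world_to_cam" (4x4, takes a point from world to camera coordinates). Camera axes: x right, y up, looking along -z (the intrinsics and any distortion apply to the point x, -y, -z); pixel columns grow to the right and rows downward; lengths in m; the calibration is good to about 2 mm. A picture is of the moment at which its call begins: read the wrist's pose just before it. camera_model takes no time and is no camera call; for the wrist camera it gives the pose at the moment of the call.
A pose or a line that the arm cannot do raises ctrl.PlanningError and nothing moves.
- close_job(): hands the job in, once; it reports no verdict.
The state is a dict: "time_s": time; "qpos": joint angles; "dq": joint speeds; "joint_torque": joint torques, N m; "tcp_pos": TCP position; "orientation": TCP orientation; "ft_force": force on the tool from outside, world axes, zero at the start; "torque": the same for the moment, N m; "gripper_width": finger opening in m.
Only numpy, scipy, OpenCV 4.12 (cv2) and the standard library are available. Lean on these libraries where they do the work, as an engineer would, in place of code of your own. Each camera call takes 0.05 s, during which the arm holds its last target.

## Task

On the optical rail, first slide the carriage by its yellow post until its pointer stands at the red flag and let it rest there a moment. Then stand blue spacer blocks from the tray upright in the track, one behind the other in the gap between the white end stop and the carriage, until no further block fits; leave the spare blocks standing in the tray and do not push the beaker, the glass dish or the test tube rack about. Finally push the carriage towards the end stop until it closes on the stack and all play is gone, and finish while still holding it there, pressed firmly (about 10 N) so that the stack stays squeezed.

Things in the scene. Friction and masses are not known exactly. Their poses are not given: they have to be found in the camera images.
- stop: white end stop fixed on the rail, 36 mm across the rail (x), 40 mm along it (y), 62 mm tall. Origin on its face towards the gap, in the middle of the track's width, at the height of the track floor (18 mm above the bench). Its y axis points along the track from the stop to the carriage, z up. The gap runs from y = 0 to the carriage's face.
- rail: the aluminium optical rail fixed to the bench, 90 mm wide (x), 320 mm long (y); origin under its middle, axes parallel to the stop's; the stop's face lies at y = -100 mm. The straight track on it is 46 mm wide inside, its black floor 18 mm above the bench, between two walls 6 mm thick that rise 10 mm above that floor.
- carriage: black sliding carriage with an aluminium face plate (62 mm tall) towards the stop; 36 mm wide, 70 mm long. Origin on its face towards the gap, at the track floor; axes parallel to the stop's, so its y in the stop's frame is the gap's width. It slides along y only (gap 0 to 160 mm) against about 1.5 N of friction, and stays where it is left.
- carriage_grip (a point): the point to grip on the carriage's upright yellow post: on the post's axis, 46 mm behind the carriage's face, 90 mm above the bench and 22 mm below the post's top. The post is 30 mm wide across the rail (x), 22 mm along it (y), and its sides are clear for 34 mm below its top.
- pointer (a point): tip of the yellow pointer on the carriage's side, 37 mm from the track's middle towards +x and 35 mm behind the carriage's face.
- red_flag: a red tile 22 x 6 x 3 mm on the rail's ledge beside the track, origin at its underside's centre; its y axis is parallel to the stop's. The pointer stands at the flag when both have the same y in the stop's frame. The gap is then either 56 mm (two blocks and 12 mm play) or 78 mm (three blocks and 12 mm play).
- white_flag: the same tile in white, 22 mm from the red one along the rail; not wanted today.
- tray: white plastic tray, 200 mm (x) by 74 mm (y), rim 14 mm high, inner floor 4 mm above the bench; origin at its underside's centre. Four spacer blocks stand in a row along its x axis, about 46 mm apart.
- spacer1_mid (a point): a blue plastic spacer block, 22 mm thick (its y), 40 mm wide (its x), 70 mm tall (its z), about 75 g, its lowest 4 mm stepped in by 2 mm all round; this point is its centre, 35 mm above its underside. It starts standing in the tray. Grip it across the 40 mm width, so that blocks can stand face to face in the track.
- spacer2_mid (a point): a blue plastic spacer block, 22 mm thick (its y), 40 mm wide (its x), 70 mm tall (its z), about 75 g, its lowest 4 mm stepped in by 2 mm all round; this point is its centre, 35 mm above its underside. It starts standing in the tray. Grip it across the 40 mm width, so that blocks can stand face to face in the track.
- spacer3_mid (a point): a blue plastic spacer block, 22 mm thick (its y), 40 mm wide (its x), 70 mm tall (its z), about 75 g, its lowest 4 mm stepped in by 2 mm all round; this point is its centre, 35 mm above its underside. It starts standing in the tray. Grip it across the 40 mm width, so that blocks can stand face to face in the track.
- spacer4_mid (a point): a blue plastic spacer block, 22 mm thick (its y), 40 mm wide (its x), 70 mm tall (its z), about 75 g, its lowest 4 mm stepped in by 2 mm all round; this point is its centre, 35 mm above its underside. It starts standing in the tray. Grip it across the 40 mm width, so that blocks can stand face to face in the track.
- beaker: glass beaker, 68 mm across, 85 mm tall, origin at its underside; leave it alone.
- dish: closed glass dish, 90 mm across, 14 mm tall, origin at its underside; leave it alone.
- tube_rack: white test tube rack 70 x 200 mm, up to 125 mm tall with its two tubes, origin at its underside; leave it alone.
Things that resemble listed ones, but are neither listed nor needed, are in the scene too. Leave any black or green look-alike of the part that bears spacer3_mid alone. What is shaped like the part that bears spacer1_mid but turquoise is not meant.

How it is judged:
By the outcome, as a careful person would: the job done as asked, in the order asked, and still so for the second after the job is handed in, while the arm keeps its last pose, push and grip.
It also fails if it takes over 72 s, if anything falls off the work surface, if the arm or the gripper's body presses on something with over 40 N, if the wrist force passes 120 N, or if a joint passes its speed limit or range.

## Working session

There is one attempt and no reset: what is moved stays moved. The work goes in short steps, each a Python script; the robot and the scene stay as the last script left them, time stands still between calls to the robot, and variables do not carry over. Pictures are saved under pics/ and viewed, and the job is handed in when it is done.

```bash
ls; mkdir -p pics; python3 - <<'E'
from workcell import ctrl, set_gripper, ik, sensors, viewer
import cv2
s=sensors.get_state(); print(s)
for n in ("top","side"):
    cv2.imwrite(f"pics/{n}0.png",viewer.camera(n)); print(n,viewer.camera_model(n))
print(sensors.get_state()['time_s'])
E
```

```text
pics
{'time_s': 0.0, 'qpos': array([-1.29552642,  0.59212888,  0.04834607,  1.6098423 , -0.03329981,
        0.94271391, -0.03370777]), 'dq': array([ 0.00043854, -0.00073822, -0.00060574, -0.00039261,  0.00062993,
       -0.00103477, -0.00048853]), 'joint_torque': array([-3.50544015e-04, -5.48696601e+01,  1.54619526e+00, -1.98118562e+01,
        9.31884802e-03,  9.06056928e-03,  3.91535337e-07]), 'tcp_pos': array([0.26106572, 0.6754904 , 0.24112761]), 'orientation': array([ 0.58255407, -0.40036459,  0.58382274,  0.39936194]), 'ft_force': array([ 0.14151796, -0.44059227,  0.40444061]), 'torque': array([ 0.02006836, -0.01089537, -0.02101693]), 'gripper_width': 0.0855713031637015}
top {'fx': 492.64182223270404, 'fy': 492.64182223270404, 'cx': 322.8049608084308, 'cy': 240.85092799754622, 'world_to_cam': array([[-0.00968326, -0.99981001, -0.01691695,  0.07255572],
       [ 0.98164146, -0.01272738,  0.19031044, -0.58728404],
       [-0.19048959, -0.01476356,  0.9815782 , -1.24139867],
       [ 0.        ,  0.        ,  0.        ,  1.        ]])}
side {'fx': 532.5187273386641, 'fy': 532.5187273386641, 'cx': 324.11681040312595, 'cy': 231.87076391436472, 'world_to_cam': array([[ 0.9797634 , -0.19971014,  0.01339908, -0.59257293],
       [ 0.09033036,  0.50090587,  0.86077508, -0.16489026],
       [-0.17861719, -0.84214557,  0.50880913, -1.24166077],
       [ 0.        ,  0.        ,  0.        ,  1.        ]])}
0.1
```

View pics/top0.png

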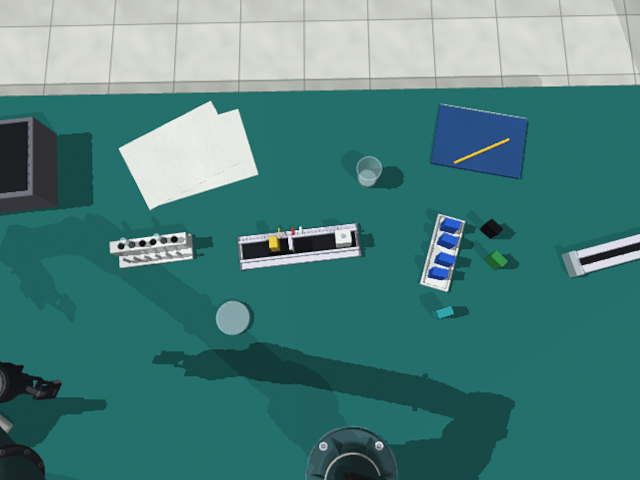

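View pics/side0.png

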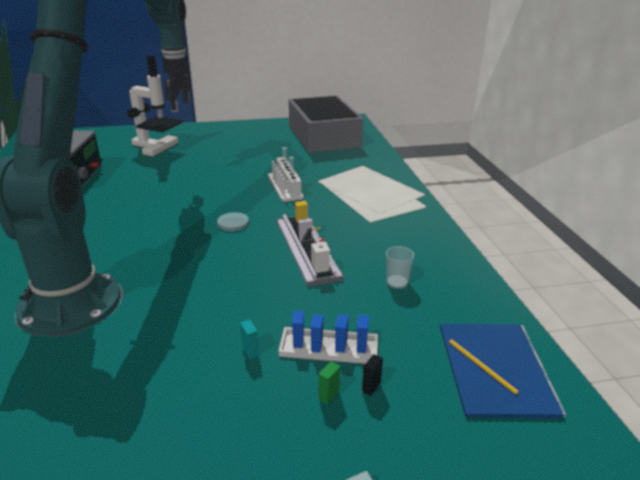

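```bash
python3 - <<'E'
import cv2
im=cv2.imread("pics/top0.png")
cv2.imwrite("pics/c1.png",cv2.resize(im[215:275,230:370],None,fx=5.6,fy=5.6,interpolation=cv2.INTER_CUBIC))
cv2.imwrite("pics/c2.png",cv2.resize(im[205:325,410:530],None,fx=5,fy=5,interpolation=cv2.INTER_CUBIC))
E
```

```text
(no output)
```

View pics/c1.png

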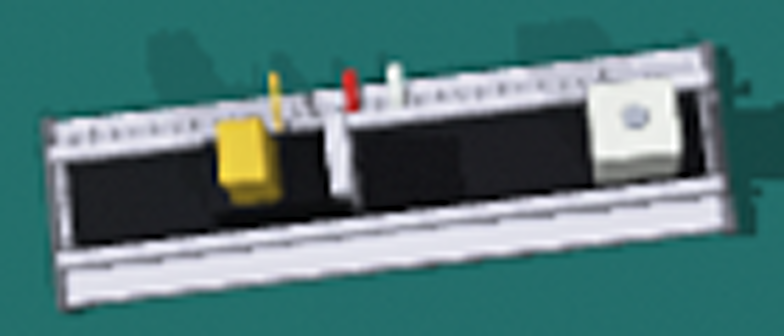

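View pics/c2.png

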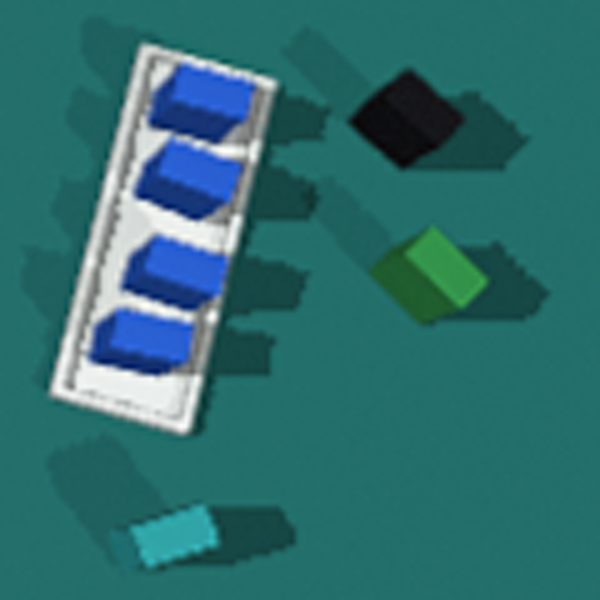

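```bash
cat > h.py <<'E'
import numpy as np, cv2
from scipy.spatial.transform import Rotation as R
from workcell import ctrl, set_gripper, ik, sensors, viewer, close_job
def ray(cm,px):
    M=cm['world_to_cam']; d=np.array([(px[0]-cm['cx'])/cm['fx'],-(px[1]-cm['cy'])/cm['fy'],-1.0])
    return -M[:3,:3].T@M[:3,3], M[:3,:3].T@d
def onplane(cm,px,z):
    o,d=ray(cm,px); return o+d*(z-o[2])/d[2]
def proj(cm,p):
    c=cm['world_to_cam'][:3,:3]@np.asarray(p)+cm['world_to_cam'][:3,3]
    return np.array([cm['cx']+cm['fx']*c[0]/-c[2], cm['cy']-cm['fy']*c[1]/-c[2]])
def down(a):
    """jaw axis at world angle a (rad) in xy, tool pointing down"""
    x=np.array([0,0,-1.]); z=np.array([np.cos(a),np.sin(a),0]); y=np.cross(z,x)
    return R.from_matrix(np.stack([x,y,z],1)).as_quat(scalar_first=True)
def st(): return sensors.get_state()
E
python3 - <<'E'
from h import *
cm=viewer.camera_model('top')
def c1(x,y,z): return onplane(cm,(230+x/5.6-.5+.09,215+y/5.6-.4),z)
def c2(x,y,z): return onplane(cm,(410+x/5-.4,205+y/5-.4),z)
for n,p in dict(r1=(45,120,.018),r2=(62,308,.018),r3=(715,45,.018),r4=(732,232,.018),stop=(592,125,.08),post=(240,145,.112),ptr=(272,75,.05),red=(350,90,.02),white=(395,83,.02)).items(): print(n,c1(*p).round(4))
for n,p in dict(b1=(205,92,.074),b2=(190,165,.074),b3=(180,262,.074),b4=(145,330,.074),t1=(145,45,.014),t2=(278,78,.014),t3=(52,395,.014),t4=(192,435,.014)).items(): print(n,c2(*p).round(4))
s=st(); T=R.from_quat(s['orientation'],scalar_first=True).as_matrix(); print(T.round(2)) 
w=viewer.camera_model('wrist'); M=w['world_to_cam']; c=-M[:3,:3].T@M[:3,3]
print({k:v for k,v in w.items() if k!='world_to_cam'}); print('cam in tool',T.T@(c-s['tcp_pos']), 'cam axes in tool',(T.T@M[:3,:3].T).round(2))
for a in (0.1,.1+np.pi): 
  for p in ([.66,.08,.3],[.6,-.26,.3]): print(a,p,ik(p,down(a)))
E
```

```text
r1 [0.6121 0.2989 0.018 ]
r2 [0.5196 0.2885 0.018 ]
r3 [ 0.6451 -0.0282  0.018 ]
r4 [ 0.5526 -0.0342  0.018 ]
stop [0.5936 0.0331 0.08  ]
post [0.58   0.1923 0.112 ]
ptr [0.6259 0.1848 0.05  ]
red [0.6246 0.1499 0.02  ]
white [0.6278 0.128  0.02  ]
b1 [ 0.6279 -0.268   0.074 ]
b2 [ 0.5892 -0.258   0.074 ]
b3 [ 0.5384 -0.2499  0.074 ]
b4 [ 0.5034 -0.2301  0.074 ]
t1 [ 0.6684 -0.2518  0.014 ]
t2 [ 0.6489 -0.3232  0.014 ]
t3 [ 0.4768 -0.1919  0.014 ]
t4 [ 0.4546 -0.2651  0.014 ]
[[-0.   -0.93  0.36]
 [-0.    0.36  0.93]
 [-1.   -0.   -0.  ]]
{'fx': 398.83798916908046, 'fy': 398.83798916908046, 'cx': 317.1158215013035, 'cy': 238.03653161559473}
cam in tool [-0.13129681  0.08098926  0.00014615] cam axes in tool [[-0.    0.32 -0.95]
 [ 0.    0.95  0.32]
 [ 1.    0.   -0.  ]]
0.1 [0.66, 0.08, 0.3] [-0.53968274  0.50111259  0.52009312  1.71315931 -0.28695158  1.00380088
  0.18297012]
0.1 [0.6, -0.26, 0.3] [-0.24637058  0.59547453  0.91634586  1.74755566 -0.53263313  1.06821521
  0.95367476]
3.241592653589793 [0.66, 0.08, 0.3] [ 0.03298692  0.47521582 -0.3213413   1.68629406  0.17171833  1.00783831
  2.89450936]
3.241592653589793 [0.6, -0.26, 0.3] [-0.35772096  0.72971711  1.1865659   1.75149348 -0.73166205  1.1812391
 -1.99690698]
```

```bash
python3 - <<'E'
from h import *
ctrl.reach([.585,.15,.22],down(.1)); 
s=st(); print(s['time_s'],s['tcp_pos'],s['qpos'],s['ft_force'])
w=viewer.camera_model('wrist'); im=viewer.camera('wrist'); cv2.imwrite('pics/w1.png',im); np.save('w1.npy',w['world_to_cam'])
E
```

```text
2.3083 [0.58485827 0.15198572 0.21990353] [-0.61969531  0.49424662  0.40766475  1.92136066 -0.27217404  0.77945373
  0.04257163] [ 0.20249891 -0.33176694  0.45303076]
```

View pics/w1.png

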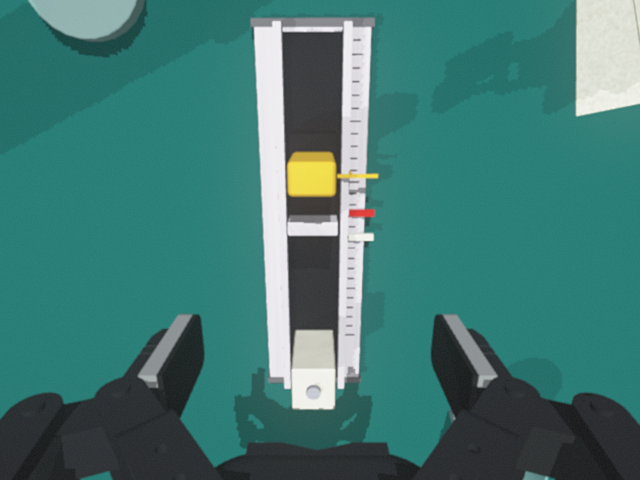

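```bash
python3 - <<'E'
import cv2
im=cv2.imread("pics/w1.png")
cv2.imwrite("pics/c3.png",cv2.resize(im[140:260,240:400],None,fx=5,fy=5,interpolation=cv2.INTER_CUBIC))
cv2.imwrite("pics/c4.png",cv2.resize(im[310:420,240:400],None,fx=5,fy=5,interpolation=cv2.INTER_CUBIC))
E
```

```text
(no output)
```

View pics/c3.png

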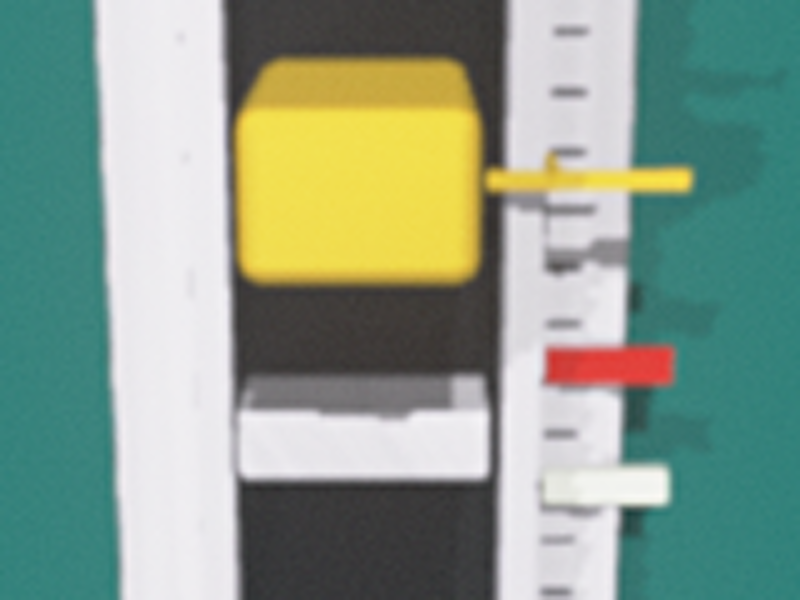

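View pics/c4.png

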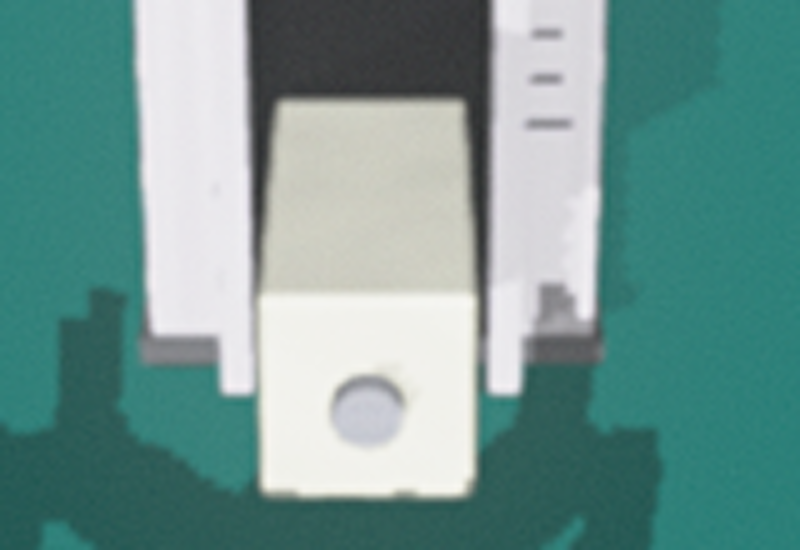

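```bash
cat > m.py <<'E'
from h import *
w=viewer.camera_model('wrist'); w['world_to_cam']=np.load('w1.npy')
def c3(x,y,z): return onplane(w,(240+(x+.5)/5-.5,140+(y+.5)/5-.5),z)
def c4(x,y,z): return onplane(w,(240+(x+.5)/5-.5,310+(y+.5)/5-.5),z)
# walls, outer edges of track wall tops unclear; inner wall edge = visible boundary of black floor
o=c4((277+466)/2,98,.018); ot=c4((258+476)/2,294,.08)
print('stop bottom',o,'w',np.linalg.norm(c4(277,98,.018)-c4(466,98,.018)),'top',ot,'w',np.linalg.norm(c4(258,294,.08)-c4(476,294,.08)))
# inner wall tops z .028 
L=[c3(225,0,.028),c3(240,590,.028),c4(247,10,.028),c4(254,290,.028)]
Rr=[c3(508,0,.028),c3(498,590,.028),c4(491,10,.028),c4(489,290,.028)]
for a,b in zip(L,Rr): print('mid',(a+b)/2,'w',b[0]-a[0])
P=np.array([(a+b)/2 for a,b in zip(L,Rr)]); k=np.polyfit(P[:,1],P[:,0],1); print('slope',k)
for z in (.018,.008,.028): print('outer w',z,(c3(636,0,z)-c3(96,0,z))[0],(c3(618,590,z)-c3(122,590,z))[0])
a=-np.arctan(k[0]); X=np.array([np.cos(-a*-1),0,0]); yh=np.array([k[0],1])/np.hypot(k[0],1); xh=np.array([yh[1],-yh[0]])
print('yh',yh,'xh',xh,'ang',np.arctan2(xh[1],xh[0]))
for oo in (o,ot):
  O=oo[:2]
  def q(n,p): d=p[:2]-O; print(n,'x %.1f y %.1f'%(1e3*d@xh,1e3*d@yh))
  q('face top L',c3(240,480,.08));q('face top R',c3(488,480,.08))
  q('post far L',c3(236,107,.112));q('post near R',c3(482,285,.112))
  for z in (.04,.05,.06,.07): q('ptr tip %g'%z,c3(692,180,z))
  for z in (.014,.021,.031): q('red %g'%z,c3(610,365,z)); q('white %g'%z,c3(605,486,z))
E
python3 m.py
```

```text
stop bottom [0.59506315 0.03166635 0.018     ] w 0.035996978503403505 top [0.59453905 0.03327687 0.08      ] w 0.035029338966278585
mid [0.57662117 0.20731325 0.028     ] w 0.04443608374603414
mid [0.58697977 0.10812135 0.028     ] w 0.0445487645417032
mid [0.5922343  0.05580115 0.028     ] w 0.04414503914566181
mid [ 0.59871728 -0.00396248  0.028     ] w 0.04473420099377412
slope [-0.10424657  0.59820987]
outer w 0.018 0.08741256743846071 0.08829368223895417
outer w 0.008 0.09003550535033145 0.09094305924857293
outer w 0.028 0.08478962952659008 0.0856443052293353
yh [-0.1036847   0.99461022] xh [0.99461022 0.1036847 ] ang 0.10387138059608261
face top L x -18.1 y 113.9
face top R x 17.4 y 113.8
post far L x -15.0 y 170.8
post near R x 14.6 y 149.2
ptr tip 0.04 x 50.7 y 150.1
ptr tip 0.05 x 49.2 y 151.8
ptr tip 0.06 x 47.7 y 153.4
ptr tip 0.07 x 46.1 y 155.1
red 0.014 x 42.0 y 113.4
white 0.014 x 41.9 y 91.2
red 0.021 x 41.2 y 115.3
white 0.021 x 41.0 y 93.5
red 0.031 x 40.0 y 117.9
white 0.031 x 39.9 y 96.8
face top L x -17.7 y 112.2
face top R x 17.8 y 112.1
post far L x -14.6 y 169.2
post near R x 14.9 y 147.6
ptr tip 0.04 x 51.1 y 148.4
ptr tip 0.05 x 49.6 y 150.1
ptr tip 0.06 x 48.0 y 151.8
ptr tip 0.07 x 46.5 y 153.4
red 0.014 x 42.3 y 111.8
white 0.014 x 42.2 y 89.6
red 0.021 x 41.5 y 113.6
white 0.021 x 41.4 y 91.9
red 0.031 x 40.4 y 116.2
white 0.031 x 40.2 y 95.1
```

```bash
cat >> h.py <<'E'
TH=0.1039
yh=np.array([-np.sin(TH),np.cos(TH),0]); xh=np.array([np.cos(TH),np.sin(TH),0])
O=np.array([0.5948,0.0325,0.])
def rp(x,y,z): return O+x*xh+y*yh+np.array([0,0,z])
def rc(p):
    d=np.asarray(p)-O; return np.array([d@xh,d@yh,d[2]])
E
python3 - <<'E'
from h import *
q=down(TH)
set_gripper(.06)
ctrl.reach(rp(0,.159,.16),q)
print(ctrl.servo_line(rp(0,.159,.093),rate=.12,guard=6))
s=st(); print(s['time_s'],rc(s['tcp_pos']),s['ft_force'])
set_gripper(.02,40)
s=st(); print(s['time_s'],rc(s['tcp_pos']),s['ft_force'],s['gripper_width'])
cv2.imwrite('pics/w2.png',viewer.camera('wrist'))
E
```

```text
False
3.8333 [0.0007858  0.158509   0.09373299] [-0.32534345  0.64475337 -0.20426814]
4.2167 [-0.00098752  0.15912728  0.09395007] [-3.09929839  0.50563802  5.24785068] 0.02929631155715197
```

View pics/w2.png

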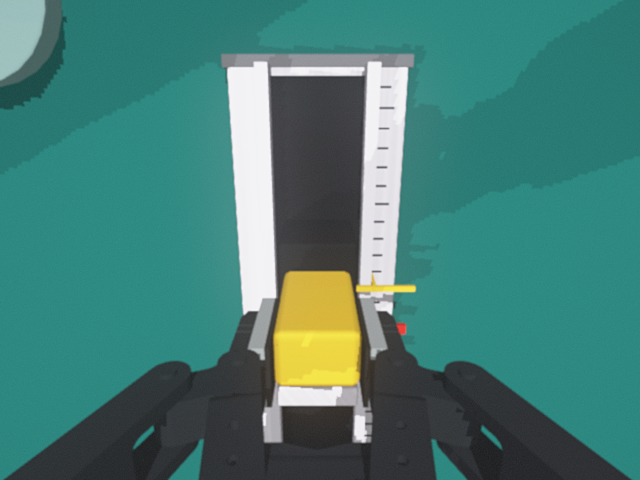

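```bash
python3 - <<'E'
from h import *
s=st(); p=s['tcp_pos']-.0345*yh
print(ctrl.servo_line(p,rate=.05)); ctrl.sleep(.3)
s=st(); print(s['time_s'],rc(s['tcp_pos']),s['ft_force'],s['gripper_width'])
np.save('w3.npy',viewer.camera_model('wrist')['world_to_cam'])
im=viewer.camera('wrist');cv2.imwrite('pics/w3.png',im)
cv2.imwrite("pics/c5.png",cv2.resize(im[220:380,240:440],None,fx=4,fy=3.75,interpolation=cv2.INTER_CUBIC))
E
```

```text
False
5.4083 [-0.00100063  0.12450712  0.093944  ] [-1.28580548 -1.64267699  3.9190966 ] 0.02968613031959494
```

View pics/c5.png

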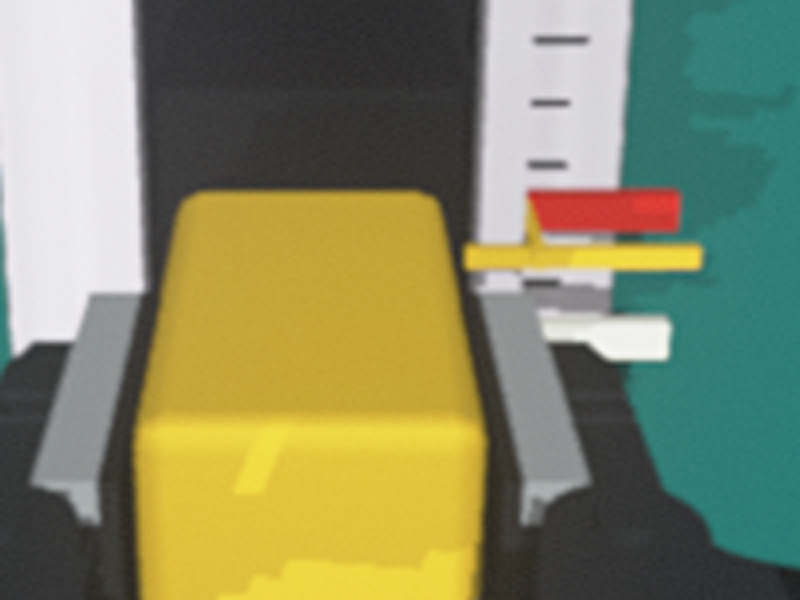

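```bash
cat > tri.py <<'E'
from h import *
w1=dict(viewer.camera_model('wrist')); w1['world_to_cam']=np.load('w1.npy')
w3=dict(w1); w3['world_to_cam']=np.load('w3.npy')
p3=lambda x,y:(240+(x+.5)/5-.5,140+(y+.5)/5-.5)
p5=lambda x,y:(240+(x+.5)/4-.5,220+(y+.5)/3.75-.5)
def tri(a,b,shift):
    o1,d1=ray(w1,a); o2,d2=ray(w3,b); o2=o2+shift
    A=np.stack([d1,-d2],1); t=np.linalg.lstsq(A,o2-o1,rcond=None)[0]
    A_,B_=o1+t[0]*d1,o2+t[1]*d2; return rc((A_+B_)/2)*1e3, np.linalg.norm(A_-B_)*1e3
S=.0346*yh
print('bar tip (initial place)',tri(p3(692,180),p5(703,257),S))
print('bar right-of-post',tri(p3(551,180),p5(537,257),S))
print('pin tip',tri(p3(551,152),p5(530,200),S))
print('red R far corner',tri(p3(673,347),p5(681,190),0)); print('red L far',tri(p3(546,347),p5(528,190),0))
for n,z,(x,y) in (('red R',.021,(681,190)),('red near top edge?',.021,(681,225)),('tip',.025,(530,200)),('tip',.03,(530,200)),('wh R far',.021,(671,317))): print(n,z,rc(onplane(w3,p5(x,y),z))*1e3)
E
python3 tri.py
```

```text
bar tip (initial place) (array([ 52.14185968, 147.83451963,  31.73250255]), np.float64(0.1386371074786509))
bar right-of-post (array([ 29.69582095, 147.98576506,  32.1232267 ]), np.float64(0.32220066602124103))
pin tip (array([ 30.80180074, 150.08851549,  16.63859182]), np.float64(0.17101482381964786))
red R far corner (array([ 53.18516791, 115.50725699,  12.81560138]), np.float64(0.009932713864797115))
red L far (array([ 31.02497228, 115.62232732,  13.08555031]), np.float64(0.08192399405567283))
red R 0.021 [ 51.10397715 118.98328953  21.        ]
red near top edge? 0.021 [ 51.51873567 113.33003977  21.        ]
tip 0.025 [ 29.61834814 119.12589992  25.        ]
tip 0.03 [ 28.86067364 121.2899474   30.        ]
wh R far 0.021 [51.21243736 98.02724622 21.        ]
```

```bash
cat >> tri.py <<'E'
print('---')
print('bar now', rc(onplane(w3,p5(620,257),.032))*1e3,'w1 bar',rc(onplane(w1,p3(620,180),.032))*1e3)
for z in (.012,.013,.014): print('red far now', rc(onplane(w3,p5(604,190),z))*1e3,'w1',rc(onplane(w1,p3(610,347),z))*1e3, 'near w1',rc(onplane(w1,p3(610,383),z))*1e3)
E
python3 tri.py | sed 1,/---/d
```

```text
bar now [ 40.9366754  113.35089958  32.        ] w1 bar [ 40.6161891  147.91603292  32.        ]
red far now [ 42.23336761 115.16706266  12.        ] w1 [ 42.28089553 115.31852     12.        ] near w1 [ 42.50387935 108.79864454  12.        ]
red far now [ 42.03190992 115.59205111  13.        ] w1 [ 42.16456946 115.57101786  13.        ] near w1 [ 42.38689601 109.07036022  13.        ]
red far now [ 41.83045223 116.01703956  14.        ] w1 [ 42.04824338 115.82351572  14.        ] near w1 [ 42.26991268 109.3420759   14.        ]
```

```bash
python3 - <<'E'
from h import *
s=st(); p=s['tcp_pos']-.0008*yh; y0=rc(s['tcp_pos'])[1]
ctrl.servo_line(p,rate=.02)
s=st(); print(s['time_s'],rc(s['tcp_pos']),s['ft_force'])
set_gripper(.06)
s=st(); print(s['time_s'],rc(s['tcp_pos']),s['ft_force'],s['gripper_width'])
ctrl.servo_line(s['tcp_pos']+[0,0,.09],rate=.2)
ctrl.servo_line(rp(0,.11,.19),rate=.2)
np.save('w4.npy',viewer.camera_model('wrist')['world_to_cam'])
im=viewer.camera('wrist');cv2.imwrite('pics/w4.png',im)
s=st(); print(s['time_s'],rc(s['tcp_pos']),s['ft_force'])
E
```

```text
5.7083 [-0.00101575  0.12453305  0.09394212] [-2.04821224  0.88839602  4.47378222]
6.1083 [-0.00062922  0.12375234  0.09387628] [-0.27598567 -0.87159904  0.40663481] 0.06008433426390175
7.0083 [-0.00068205  0.10951006  0.18881538] [-0.31861182  0.190385    0.09758262]
```

View pics/w4.png

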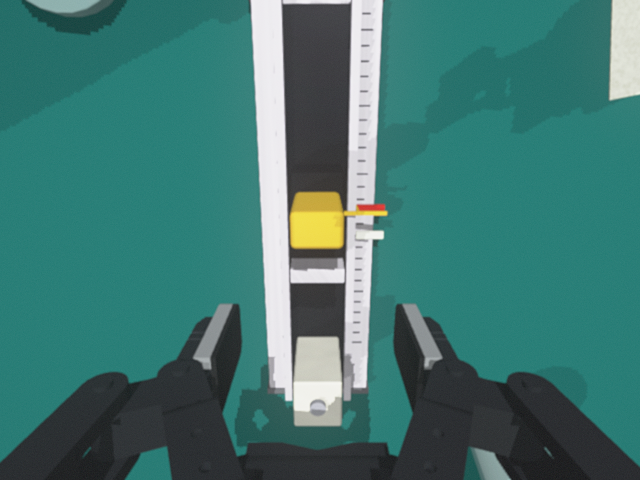

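```bash
python3 - <<'E'
from h import *
im=cv2.imread('pics/w4.png')
cv2.imwrite("pics/c6.png",cv2.resize(im[180:300,280:400],None,fx=5,fy=5,interpolation=cv2.INTER_CUBIC))
cv2.imwrite("pics/c7.png",cv2.resize(im[320:440,280:400],None,fx=5,fy=5,interpolation=cv2.INTER_CUBIC))
E
```

```text
(no output)
```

View pics/c6.png

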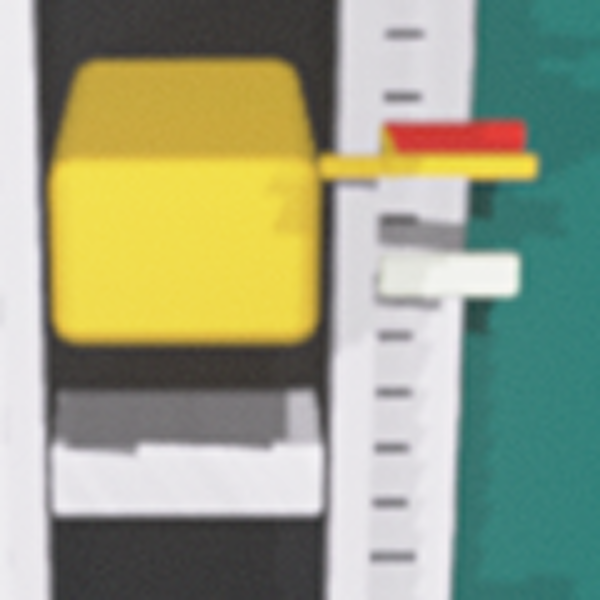

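View pics/c7.png

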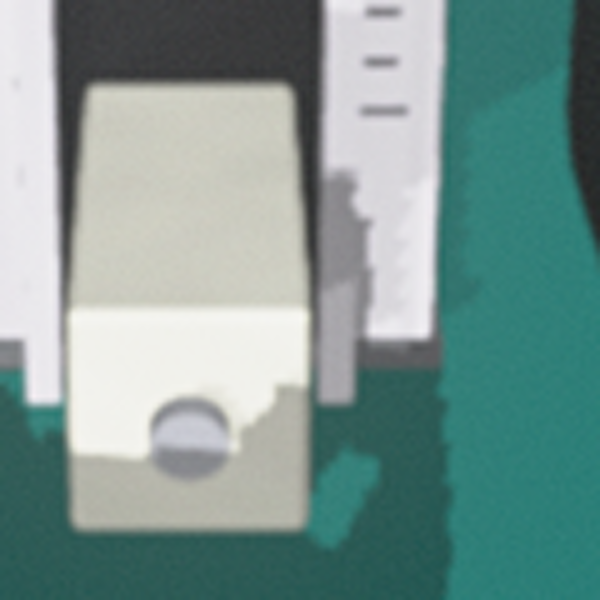

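```bash
python3 - <<'E'
from h import *
w=dict(viewer.camera_model('wrist')); w['world_to_cam']=np.load('w4.npy')
c6=lambda x,y:(280+(x+.5)/5-.5,180+(y+.5)/5-.5)
c7=lambda x,y:(280+(x+.5)/5-.5,320+(y+.5)/5-.5)
f=lambda n,p,z:print(n,rc(onplane(w,p,z)).round(4)*1e3)
f('bar',c6(470,166),.032); f('red far',c6(460,122),.013); f('white far',c6(450,252),.013);f('white near',c6(450,296),.010)
f('face top',c6(188,515),.08); f('stop bottom',c7(190,83),.018); f('stop top',c7(188,308),.08)
f('post L far',c6(50,157),.112);f('post R near',c6(320,343),.112)
E
```

```text
bar [ 42.  113.7  32. ]
red far [ 42.9 115.8  13. ]
white far [42.1 94.3 13. ]
white near [42.9 85.8 10. ]
face top [-0.1 79.  80. ]
stop bottom [ 0.  -0.7 18. ]
stop top [-0.3  1.2 80. ]
post L far [-14.9 136.  112. ]
post R near [ 14.6 114.6 112. ]
```

```bash
python3 - <<'E'
from h import *
q=down(1.27); c=np.array([.562,-.258,.23])+.02*np.array([np.sin(1.27),-np.cos(1.27),0])
for a in (1.27,1.27-np.pi): print(ik(c,down(a)), ik([.5,-.23,.06],down(a)),ik([.63,-.27,.06],down(a)))
print(ik(rp(0,.0125,.08),down(TH)),ik(rp(0,.0125,.08),down(TH+np.pi)))
ctrl.reach(c,q)
np.save('w5.npy',viewer.camera_model('wrist')['world_to_cam'])
im=viewer.camera('wrist');cv2.imwrite('pics/w5.png',im)
s=st(); print(s['time_s'],s['tcp_pos'],s['qpos'])
E
```

```text
[ 0.30348096  0.49532914  0.07354621  1.82633246 -0.04771525  0.82163019
  1.67072284] [ 0.34599194  0.6525247   0.00391363  2.11503256 -0.00650368  0.37404628
  1.62515553] [ 3.38077905e-01  7.60122138e-01  1.13122397e-03  1.80252389e+00
 -1.42453514e-03  5.78947410e-01  1.61009015e+00]
[-0.23743045  0.67275842  0.92930153  1.84957633 -0.65550754  0.95976531
 -0.88511753] [-0.05067712  0.74206737  0.57508441  2.13219671 -0.8513547   0.51058573
 -0.69325733] [-0.10390364  0.8973412   0.71453576  1.82346598 -0.84308247  0.75592045
 -0.79465526]
[-0.35248026  0.67520715  0.28683569  2.01774174 -0.37842735  0.49911349
  0.31358399] [ 0.16750691  0.69309205 -0.45459245  1.99395052  0.5421931   0.57481412
  2.58526022]
8.5667 [ 0.58179641 -0.26182129  0.22964635] [ 0.30164811  0.49565071  0.07194006  1.82664648 -0.0481913   0.82157268
  1.67029998]
```

View pics/w5.png

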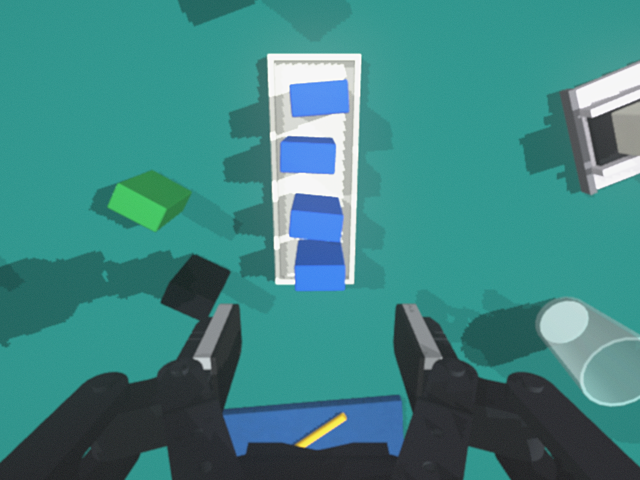

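```bash
cat > blk.py <<'E'
from h import *
im=cv2.imread('pics/w5.png'); w=dict(viewer.camera_model('wrist')); w['world_to_cam']=np.load('w5.npy')
hsv=cv2.cvtColor(im,cv2.COLOR_BGR2HSV)
m=cv2.inRange(hsv,(105,120,170),(125,255,255)); m[380:]=0
cs,_=cv2.findContours(m,cv2.RETR_EXTERNAL,cv2.CHAIN_APPROX_NONE)
out=[]
for c in cs:
    if cv2.contourArea(c)<300: continue
    P=np.array([onplane(w,p,.074)[:2] for p in c[:,0,:].astype(float)])
    r=cv2.minAreaRect((P*1e3).astype(np.float32)); b=cv2.boxPoints(r)
    e=[b[1]-b[0],b[2]-b[1]]; L=max(e,key=np.linalg.norm); a=np.arctan2(L[1],L[0])%np.pi
    print('centre',np.round(r[0],1),'size',np.round(r[1],1),'width angle',round(a,3)); out.append([r[0][0]/1e3,r[0][1]/1e3,a])
np.save('blk.npy',sorted(out))
E
python3 blk.py; python3 - <<'E'
import cv2
im=cv2.imread('pics/w5.png'); cv2.imwrite('pics/c8.png',cv2.resize(im[40:300,250:380],None,fx=2.3*2,fy=2.3,interpolation=cv2.INTER_CUBIC))
E
```

```text
centre [ 619.3 -271. ] size [38.8 39.5] width angle 2.841
centre [ 581.5 -262. ] size [39.1 35.5] width angle 1.166
centre [ 534.7 -254.1] size [38.8 24.8] width angle 1.238
centre [ 500.9 -235.1] size [39.1 20.8] width angle 1.35
```

```bash
python3 - <<'E'
import cv2
im=cv2.imread('pics/w5.png'); h=cv2.cvtColor(im,cv2.COLOR_BGR2HSV)
for r in range(190,294,6): print(r,h[r,320],h[r,310])
E
sed -i 's/(105,120,170)/(105,120,205)/' blk.py; python3 blk.py
```

```text
190 [  0   0 247] [  0   0 247]
196 [111 155 174] [111 156 176]
202 [111 157 177] [110 158 178]
208 [111 158 179] [111 160 177]
214 [109 172 242] [109 174 242]
220 [109 172 241] [109 175 242]
226 [108 177 242] [109 177 241]
232 [108 178 241] [108 176 241]
238 [108 179 243] [109 181 238]
244 [110 165 170] [110 166 169]
250 [110 169 169] [111 165 168]
256 [110 174 169] [110 173 168]
262 [110 169 172] [110 176 168]
268 [108 181 242] [108 184 242]
274 [108 184 241] [108 183 241]
280 [108 182 241] [108 183 241]
286 [108 186 241] [108 185 241]
292 [ 88 160 155] [ 88 170 150]
centre [ 628.  -273.6] size [38.8 21.4] width angle 1.271
centre [ 586.6 -264.2] size [39.1 22.2] width angle 1.176
centre [ 536.4 -254.6] size [38.8 21.5] width angle 1.229
centre [ 500.9 -235.1] size [39.1 20.7] width angle 1.35
```

```bash
python3 - <<'E'
from h import *
im=cv2.imread('pics/top0.png')[205:325,410:480]; cm=viewer.camera_model('top')
h=cv2.cvtColor(im,cv2.COLOR_BGR2HSV); m=cv2.inRange(h,(100,120,190),(125,255,255))
cs,_=cv2.findContours(m,cv2.RETR_EXTERNAL,cv2.CHAIN_APPROX_NONE)
for c in cs:
    if cv2.contourArea(c)<30: continue
    mm=np.zeros_like(m); cv2.drawContours(mm,[c],-1,255,-1); M=cv2.moments(mm,True)
    print(M['m00'],onplane(cm,(410+M['m10']/M['m00'],205+M['m01']/M['m00']),.074).round(4))
E
```

```text
114.0 [ 0.5012 -0.233   0.074 ]
115.0 [ 0.537  -0.2529  0.074 ]
110.0 [ 0.5872 -0.2628  0.074 ]
106.0 [ 0.6287 -0.2718  0.074 ]
```

```bash
cat >> h.py <<'E'
ZP=.046
def log(n):
    s=st(); print(n,'t%.2f'%s['time_s'],'rail',(rc(s['tcp_pos'])*1e3).round(1),'z%.4f'%s['tcp_pos'][2],'F',s['ft_force'].round(1),'w%.1f'%(s['gripper_width']*1e3)); return s
def pick(b):
    x,y,a=b; q=down(a); set_gripper(.06)
    ctrl.reach([x,y,.13],q)
    print('guard',ctrl.servo_line([x,y,ZP],rate=.15,guard=6)); log('at')
    set_gripper(.03,40); s=log('grip')
    if not .034<s['gripper_width']<.045: raise SystemExit('bad grip')
    ctrl.servo_line(s['tcp_pos']+np.array([0,0,.105]),rate=.25); log('lift')
def over(yc):
    ctrl.reach(rp(0,yc,.17),down(TH)); log('over')
E
python3 - <<'E'
from h import *
b=np.load('blk.npy'); print(b)
pick(b[3]); over(.016)
cv2.imwrite('pics/w6.png',viewer.camera('wrist')); cv2.imwrite('pics/s6.png',viewer.camera('side'))
E
```

```text
[[ 0.50090454 -0.23508342  1.34956968]
 [ 0.53637988 -0.25464789  1.22926354]
 [ 0.58663495 -0.2641644   1.17641473]
 [ 0.62798175 -0.27363123  1.27087367]]
guard False
at t10.01 rail [   2.  -308.5   47.3] z0.0473 F [ 0.5  0.3 -0.6] w60.0
grip t10.31 rail [   2.4 -308.6   47.7] z0.0477 F [-0.4  0.   5.7] w39.8
lift t10.88 rail [   2.  -308.3  152.8] z0.1528 F [ 0.5 -0.1 -1.6] w39.1
over t12.13 rail [ -0.4  14.8 169.3] z0.1693 F [ 1.4  0.8 -0.6] w39.7
```

View pics/w6.png

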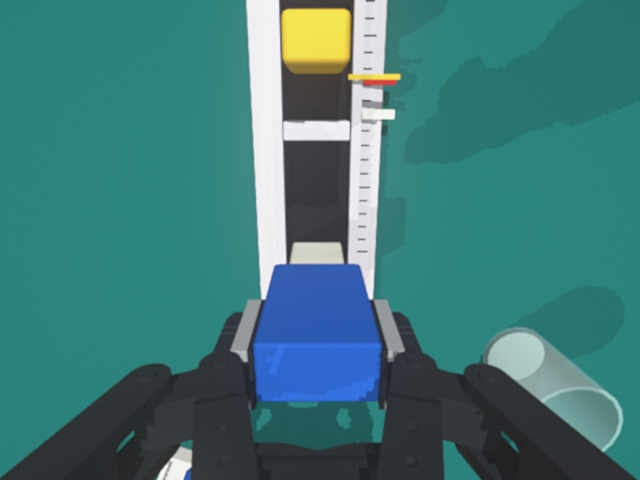

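```bash
python3 - <<'E'
from h import *
w=viewer.camera_model('wrist'); z=.1693+.0263
for p in ((255,344),(382,344),(257,401),(380,401)): print(rc(onplane(w,p,z))*1e3)
print('face',rc(onplane(w,(316,139.5),.08))*1e3,'stop bottom',rc(onplane(w,(316,242),.018))*1e3)
E
```

```text
[-18.49123473  26.34330598 195.6       ]
[ 20.28673059  26.22474877 195.6       ]
[-18.93696297   5.11220354 195.6       ]
[ 20.69087154   4.97925378 195.6       ]
face [ 0.14626394 77.88270655 80.        ] stop bottom [-0.16406184 -1.94220852 18.        ]
```

```bash
cat >> h.py <<'E'
def place(yc,zgrip,slide=.012,dx=-.0004):
    """zgrip: TCP z minus underside-of-block height (underside at tray floor .004)"""
    ctrl.servo_line(rp(dx,yc,.10),rate=.2)
    zf=.018+zgrip
    g=ctrl.servo_line(rp(dx,yc,zf+.0015),rate=.08,guard=6); s=log('low guard %s'%g)
    if g: raise SystemExit('touched early')
    f0=s['ft_force']
    p=s['tcp_pos'].copy()
    g=ctrl.servo_line(p-slide*yh,rate=.03,guard=2.5); s=log('slid guard %s'%g)
    p=s['tcp_pos'].copy(); 
    g=ctrl.servo_line(p-[0,0,.005],rate=.03,guard=4); s=log('down guard %s'%g)
E
python3 - <<'E'
from h import *
place(.0175,.0477-.004)
cv2.imwrite('pics/w7.png',viewer.camera('wrist'))
E
```

```text
low guard True t13.24 rail [-1.4 17.8 61.6] z0.0616 F [-1.9  0.6  3.4] w39.5touched early
```

```bash
python3 - <<'E'
from h import *
s=log('now'); p=s['tcp_pos'].copy(); p[2]=.0625
ctrl.servo_line(p,rate=.03); s=log('up')
p=s['tcp_pos'].copy()
g=ctrl.servo_line(p-.012*yh,rate=.03,guard=2.5); s=log('slid guard %s'%g)
cv2.imwrite('pics/w7.png',viewer.camera('wrist'))
E
```

```text
now t13.24 rail [-1.4 17.8 61.6] z0.0616 F [-1.9  0.6  3.4] w39.5
up t13.49 rail [-1.8 17.9 62.1] z0.0621 F [ 0.1 -0.7 -1.3] w39.6
slid guard True t13.85 rail [-2.   9.3 61.7] z0.0617 F [-0.7  0.2  3.5] w39.4
```

View pics/w7.png

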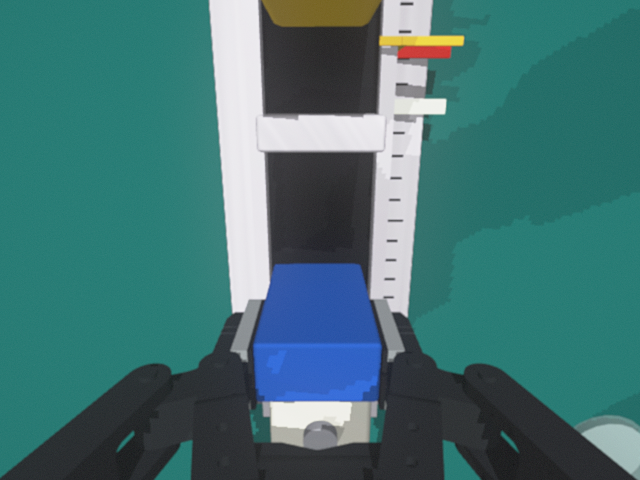

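```bash
python3 - <<'E'
from h import *
set_gripper(.056); s=log('open')
ctrl.servo_line(s['tcp_pos']+[0,0,.06],rate=.2); ctrl.servo_line(s['tcp_pos']+[0,0,.1]-.03*yh,rate=.25); log('up')
np.save('w8.npy',viewer.camera_model('wrist')['world_to_cam'])
cv2.imwrite('pics/w8.png',viewer.camera('wrist'))
E
```

```text
open t14.21 rail [-2.9  9.9 61. ] z0.0610 F [-0.   0.1 -0.3] w56.1
up t15.01 rail [ -3.1 -21.1 161. ] z0.1610 F [ 0.4  0.5 -0.2] w56.3
```

View pics/w8.png

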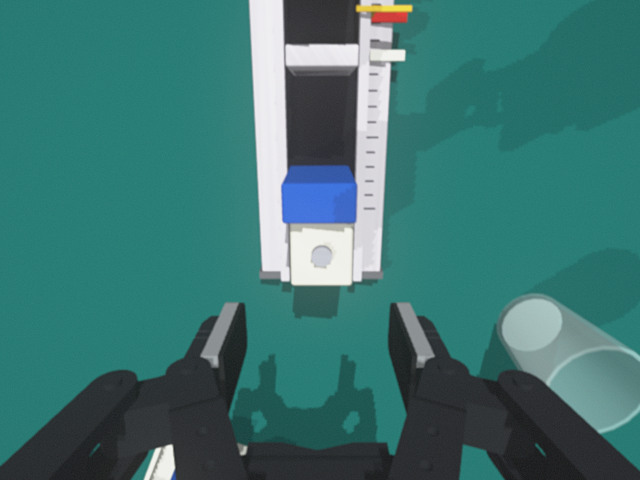

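```bash
cat > top.py <<'E'
import sys
from h import *
def tops(f,npy,z=.088):
    im=cv2.imread(f); w=dict(viewer.camera_model('wrist')); w['world_to_cam']=np.load(npy)
    h=cv2.cvtColor(im,cv2.COLOR_BGR2HSV); m=cv2.inRange(h,(105,120,205),(125,255,255)); m[330:]=0
    cs,_=cv2.findContours(m,cv2.RETR_EXTERNAL,cv2.CHAIN_APPROX_NONE)
    for c in cs:
        if cv2.contourArea(c)<300: continue
        P=np.array([rc(onplane(w,p,z))[:2] for p in c[:,0,:].astype(float)])*1e3
        r=cv2.minAreaRect(P.astype(np.float32)); print(np.round(r[0],1),np.round(r[1],1),round(r[2],2),'y',P[:,1].min().round(1),P[:,1].max().round(1))
if __name__=='__main__': tops(sys.argv[1],sys.argv[2])
E
python3 top.py pics/w8.png w8.npy
```

```text
[-2.5 12. ] [37.5 20.4] 0.03 y 1.9 22.2
```

```bash
cat >> h.py <<'E'
def place2(yc,dx,zg,slide):
    zf=.018+zg
    ctrl.servo_line(rp(dx,yc,.10),rate=.2)
    g=ctrl.servo_line(rp(dx,yc,zf+.0035),rate=.07,guard=6); s=log('low guard %s'%g)
    if g: raise SystemExit('touched early')
    p=rp(dx,yc-slide,zf+.003)
    g=ctrl.servo_line(p,rate=.03,guard=2.5); s=log('slid guard %s'%g)
def setdown():
    s=st(); g=ctrl.servo_line(s['tcp_pos']-[0,0,.008],rate=.03,guard=4); s=log('down guard %s'%g)
    set_gripper(.056); s=log('open')
    ctrl.servo_line(s['tcp_pos']+[0,0,.06],rate=.2)
E
python3 - <<'E'
from h import *
b=np.load('blk.npy')
pick(b[2]); over(.039)
w=viewer.camera_model('wrist'); np.save('w9.npy',w['world_to_cam'])
cv2.imwrite('pics/w9.png',viewer.camera('wrist'))
E
```

```text
guard False
at t17.12 rail [ -38.1 -293.9   46.4] z0.0464 F [ 0.  -0.3  0.4] w59.7
grip t17.43 rail [ -37.9 -294.8   47.4] z0.0474 F [ 0.6 -0.3  4.9] w39.3
lift t18.00 rail [ -38.3 -294.5  152.5] z0.1525 F [-0.4 -0.  -1.5] w39.6
over t19.27 rail [ -0.4  37.6 169.3] z0.1693 F [ 0.4  0.1 -0.9] w39.5
```

View pics/w9.png

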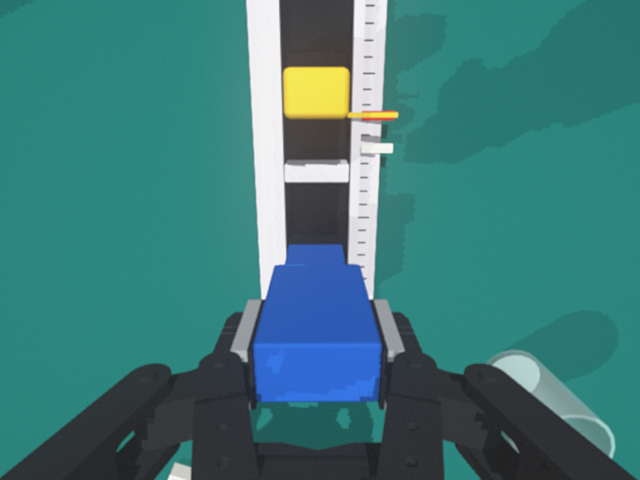

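```bash
python3 - <<'E'
from h import *
place2(.039,.0005,.0474-.004,.011)
setdown(); 
s=st(); ctrl.servo_line(s['tcp_pos']+[0,0,.04]-.03*yh,rate=.25); log('up')
np.save('w10.npy',viewer.camera_model('wrist')['world_to_cam'])
cv2.imwrite('pics/w10.png',viewer.camera('wrist'))
E
python3 top.py pics/w10.png w10.npy
```

```text
low guard False t20.48 rail [ 0.4 38.9 64.6] z0.0646 F [-0.   0.3 -0.7] w39.3
slid guard True t20.80 rail [ 0.2 32.1 64.4] z0.0644 F [ 2.   1.1 -0.2] w39.4
down guard True t21.02 rail [ 0.5 32.2 61.2] z0.0612 F [-0.4 -0.3  2.6] w39.4
open t21.32 rail [-0.5 32.6 60.6] z0.0606 F [ 0.  -0.2  0.4] w55.8
up t22.12 rail [ -0.3   1.6 161.3] z0.1613 F [-0.6 -0.  -0.1] w55.9
[-2.4 12.2] [38.4 20.9] 2.04 y 1.1 22.9
[ 0.1 34.8] [20.4 37.5] 89.95 y 24.6 45.0
```

View pics/w10.png

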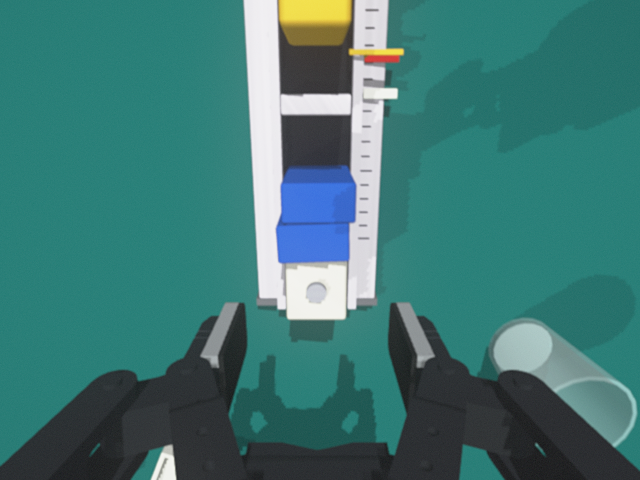

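```bash
python3 - <<'E'
from h import *
b=np.load('blk.npy')
pick(b[1]); over(.0618)
w=viewer.camera_model('wrist'); np.save('w11.npy',w['world_to_cam'])
cv2.imwrite('pics/w11.png',viewer.camera('wrist'))
E
```

```text
guard False
at t24.31 rail [ -87.2 -279.3   46.4] z0.0464 F [-0.7 -0.4  0.5] w60.0
grip t24.62 rail [ -86.9 -280.    47.2] z0.0472 F [-0.5 -0.2  5.7] w39.8
lift t25.19 rail [ -87.4 -279.8  152.4] z0.1524 F [ 0.3 -0.5 -0.1] w39.6
over t26.52 rail [ -0.6  60.3 169.2] z0.1692 F [ 0.1 -0.6 -0.9] w39.6
```

View pics/w11.png

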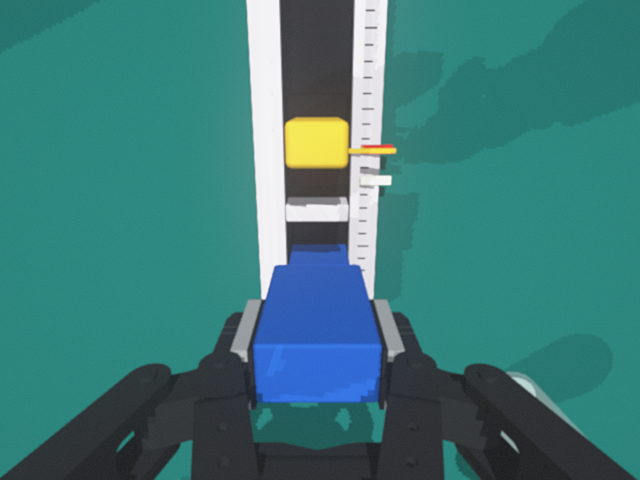

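```bash
python3 - <<'E'
from h import *
place2(.0608,.0,.0472-.004,.011)
setdown(); 
s=st(); ctrl.servo_line(s['tcp_pos']+[0,0,.04]-.02*yh,rate=.25); log('up')
np.save('w12.npy',viewer.camera_model('wrist')['world_to_cam'])
cv2.imwrite('pics/w12.png',viewer.camera('wrist'));cv2.imwrite('pics/s12.png',viewer.camera('side'))
E
python3 top.py pics/w12.png w12.npy
```

```text
low guard False t27.73 rail [-0.1 60.7 64.4] z0.0644 F [ 0.3 -0.1 -1.2] w39.7
slid guard True t28.07 rail [ 0.6 53.4 64.5] z0.0645 F [0.3 0.9 2.9] w39.5
down guard True t28.29 rail [ 0.8 53.4 61. ] z0.0610 F [-1.2 -0.3  3. ] w39.4
open t28.60 rail [ 0.  53.7 60.6] z0.0606 F [-0.2  0.2  0.5] w55.9
up t29.38 rail [  0.2  33.2 161.3] z0.1613 F [ 0.5  0.5 -0.5] w56.3
[-2.3 11.8] [20.1 38.3] 89.94 y 1.8 21.9
[ 0.9 33.7] [20.1 38.4] 89.96 y 23.7 43.8
[ 0.7 55.7] [20.5 38.2] 89.97 y 45.5 66.0
```

View pics/w12.png

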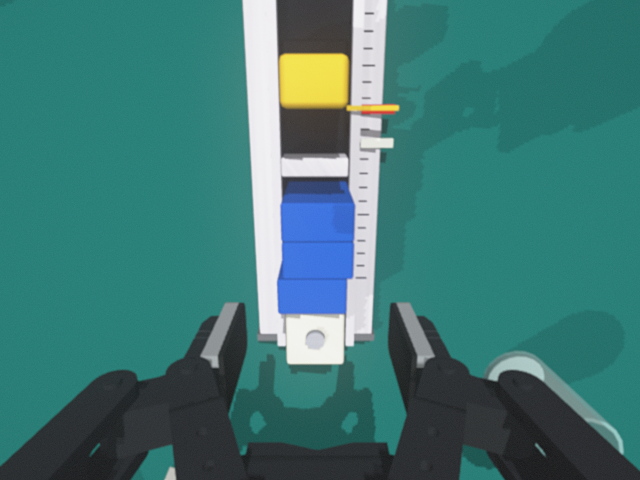

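View pics/s12.png

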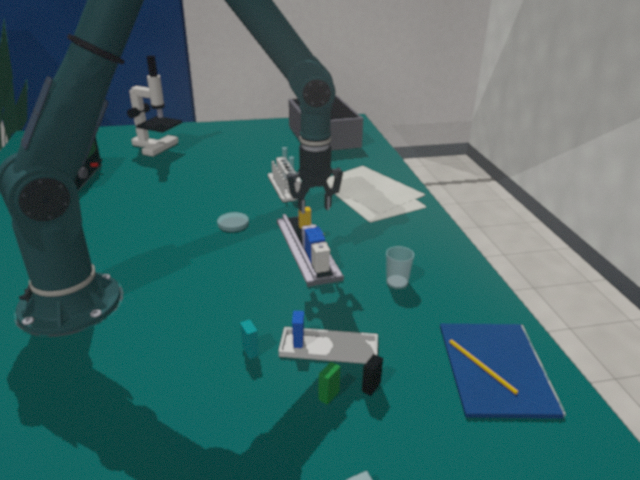

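```bash
cat >> h.py <<'E'
def fy(n=10):
    v=[]
    for _ in range(n): ctrl.sleep(.02); v.append(st()['ft_force']@yh)
    return np.mean(v)
E
python3 - <<'E'
from h import *
q=down(TH)
ctrl.servo_line(rp(-.0008,.1245,.165),ori=q,rate=.2)
g=ctrl.servo_line(rp(-.0008,.1245,.093),ori=q,rate=.12,guard=6); log('down %s'%g)
print('base fy',fy())
set_gripper(.02,60); log('grip'); print('fy',fy())
cv2.imwrite('pics/w13.png',viewer.camera('wrist'))
s=st(); p=s['tcp_pos']
g=ctrl.servo_line(p-.018*yh,rate=.02,guard=7); log('push %s'%g); print('fy',fy())
log('hold'); cv2.imwrite('pics/w14.png',viewer.camera('wrist'))
E
```

```text
down False t30.83 rail [ -0.3 123.9  93.3] z0.0933 F [-0.  -0.6 -0.6] w55.7
base fy 0.33026996992428137
grip t31.35 rail [ -1.  124.7  93.7] z0.0937 F [-1.2  0.7  5.1] w28.9
fy 0.3778947904962525
push True t32.27 rail [ -1.  111.9  93.7] z0.0937 F [-0.   0.1  3.4] w29.0
fy -0.6163617900578757
hold t32.43 rail [ -1.  111.9  93.7] z0.0937 F [ 1.6 -0.7  2.2] w29.0
```

View pics/w14.png

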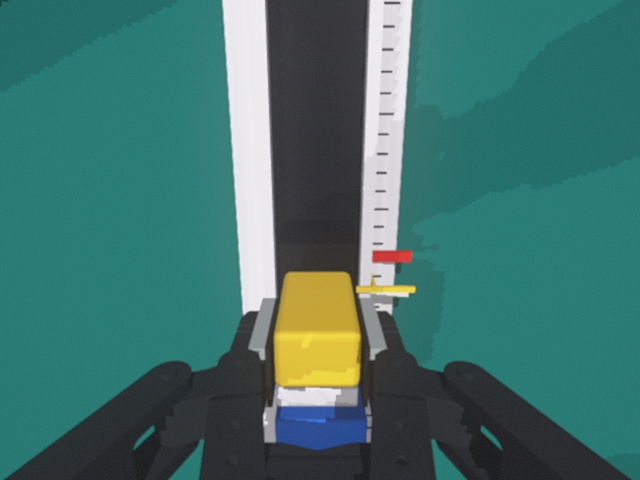

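```bash
python3 - <<'E'
from h import *
p=st()['tcp_pos'].copy()
for k in range(1,16):
    ctrl.servo_line(p-.0005*k*yh,rate=.02); ctrl.sleep(.05); f=fy(6); s=st()
    print(k,'fy %.2f'%f,'tcp y %.2f'%(rc(s['tcp_pos'])[1]*1e3),s['ft_force'].round(1))
    if f-.3>9: break
log('x')
E
```

```text
1 fy 1.32 tcp y 111.85 [-0.7  2.1  2.7]
2 fy 4.36 tcp y 111.83 [-2.3  4.3  3.5]
3 fy 5.25 tcp y 111.81 [-1.1  4.6  3.4]
4 fy 6.31 tcp y 111.81 [-1.3  6.7  3.7]
5 fy 6.90 tcp y 111.81 [-1.6  7.6  4.1]
6 fy 8.15 tcp y 111.79 [-1.2  7.2  4. ]
7 fy 8.20 tcp y 111.80 [-1.4  8.2  4.1]
8 fy 8.99 tcp y 111.76 [-2.6  8.7  4. ]
9 fy 10.04 tcp y 111.82 [-2.2  9.1  4.2]
x t36.08 rail [ -1.  111.8  93.7] z0.0937 F [-2.2  9.1  4.2] w29.1
```

```bash
python3 - <<'E'
from h import *
p=st()['tcp_pos'].copy()
p0=rp(0,0,0)
# target so far: 4.5 mm ahead of 111.9; extend in absolute terms
t=p+(.1119-rc(p)[1])*yh
for k in (10,11,12):
    ctrl.servo_line(t-.0005*k*yh,rate=.02); ctrl.sleep(.1); f=fy(8); print(k,'fy %.2f'%f)
    if f-.33>11: break
ctrl.sleep(.7); print('fy later %.2f'%fy(15)); log('end')
cv2.imwrite('pics/w15.png',viewer.camera('wrist'));cv2.imwrite('pics/t15.png',viewer.camera('top'))
im=viewer.camera('side');cv2.imwrite('pics/s15.png',cv2.resize(im[180:420,200:440],None,fx=2.5,fy=2.5,interpolation=cv2.INTER_CUBIC))
im=cv2.imread('pics/t15.png');cv2.imwrite('pics/t15c.png',cv2.resize(im[200:300,230:470],None,fx=3.3,fy=3.3,interpolation=cv2.INTER_CUBIC))
E
```

```text
10 fy 10.58
11 fy 11.49
fy later 11.39
end t38.00 rail [ -1.  111.8  93.8] z0.0938 F [-1.5 11.3  4.1] w29.1
```

View pics/s15.png

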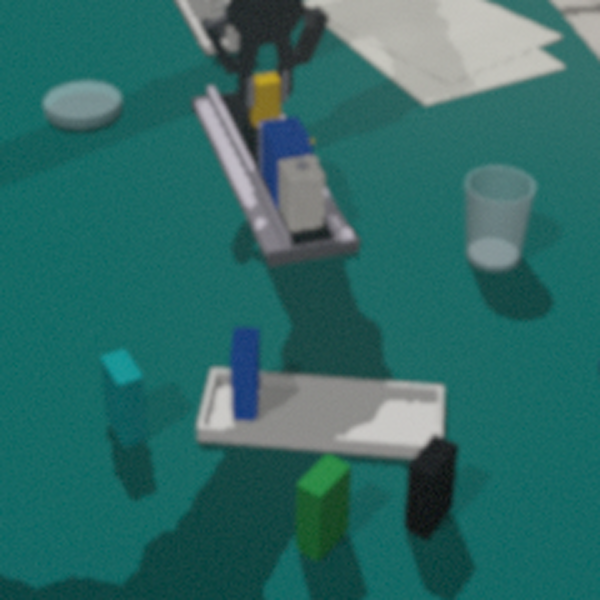

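View pics/t15c.png

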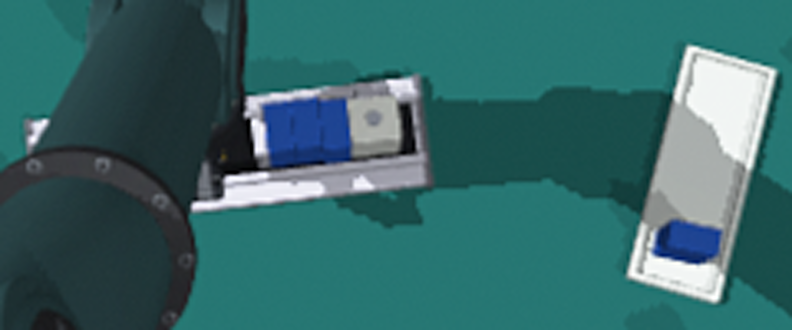

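View pics/w15.png

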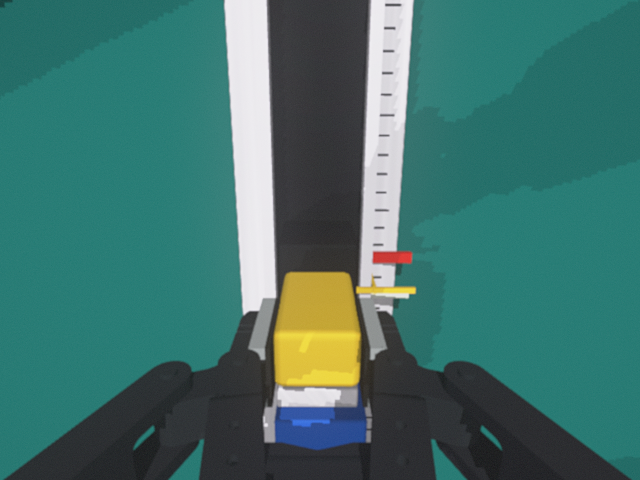

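```bash
python3 -c "
from h import *
close_job()"
```

```text
the job is handed in; nothing more can be done
```

I finished the job and handed it in at about 38 s, with the gripper still holding the yellow post and pushing the carriage onto the stack.

1. **Carriage at the flag:** I slid the carriage by its post to the red flag, released it and left it there. Red meant a 78 mm gap, so three blocks.
2. **Blocks:** Three blue blocks stand upright in the track between stop and carriage, face to face. The fourth block is still standing in the tray.
3. **Final push:** The carriage closed on the stack after 12.9 mm of travel and did not move further as I raised the force. The wrist read a steady 11.4 N along the rail, with a zero offset of about 0.3 N. After about 1.5 N of carriage friction, that leaves roughly 10 N on the stack.

**Checks that were off:**
- **Pointer position:** The pointer measured 0.4 to 0.9 mm short of the flag's middle. I tried a 0.8 mm correction but the carriage did not move. The gap read 77.8 to 78.9 mm depending on the reference, and the closing travel (12 mm expected) fits about 1 mm too wide. I left it, as this was within the calibration's accuracy.
- **First block:** It stands about 2.5 to 3 mm to one side of the other two across the track, but flush along it.

The beaker, dish, rack and look-alike blocks were not touched. In the last pictures the beaker, dish and look-alikes look undisturbed; the rack was mostly out of view.

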